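Clamp a bracket in the drilling fixture with its sunken knob

TASK

Stand the loose aluminium bracket in the pocket of the drilling fixture, between the jaw and the back stop, and let go of it. Then reach into the guard, turn the sunken knob clockwise until the jaw presses the bracket against the back stop with about 20 N (never above 50 N), and let go so that the clamp holds. Drive the jaw with the knob only, be gentle with the guard, and leave the other things on the bench where they are.

Things in the scene. Friction and masses are not known exactly. Their poses are not given: they have to be found in the camera images.
- fixture: Drilling fixture bolted flat to the bench; origin on the bench top, z up, its +y is the clamping direction. Steel base plate 124 (x) x 190 (y) mm, 8 mm thick, y = -105 to +85 mm. On it from -y to +y: the guard with the sunken knob, the jaw, the pocket, the back stop. Where these are given 'in fixture y', that is this frame.
- guard: Square grey guard block on the fixture, 94 x 94 mm, from z = 8 to 66 mm above the bench. Origin: centre of its underside, at fixture x = 0, y = -55 mm; axes as the fixture's. A round well opens from above, coaxial with the knob: 76 mm wide through the 6 mm thick lip at the top, 84 mm wide below the lip, floor 20 mm above the bench.
- pocket (a point): Point on the pocket floor, 8 mm above the bench, fixture x = 0, y = 32.4 mm, axes as the fixture's: stand the bracket with its middle over it, long side along x, either way round. Low cheeks either side: inner faces at x = -31.5 and +31.5 mm, 8 mm thick, tops 18 mm above the bench; the bracket's foot drops between them with 3.5 mm to spare at each end.
- jaw: Steel jaw bar with a springy rubber face, 44 mm wide (x), 11 to 27 mm above the bench. Origin: centre of that face, which looks to +y. At the start the face is at fixture y = 12 to 13.8 mm. It moves 7 mm to +y per radian of clockwise knob turn and stays where left: it holds up to about 34 N. Opposite is the back stop, a steel bar 60 mm wide (x), top 26 mm above the bench, fixed.
- knob_grip (a point): Middle of the knob's black grip bar, on the vertical turning axis, 41 mm above the bench. The bar is 38 mm long along this point's x, 14 mm thick along its y, 27 to 52 mm above the bench, its top 14 mm under the guard's top; below it a disc 42 mm wide. The axes turn with the knob. At the start it is 0 to 0.25 rad clockwise (from above) from the fixture's x; it stops at 3.6 rad.
- knob_axis (a point): The knob's axis at the well's floor, 21 mm above the bench; fixed axes. Feel: 0.24 N m of friction, plus 0.007 N m per N of jaw force. At rest friction may act either way: judge by the change from free turning (0.14 N m at 20 N). The bracket meets the stop after 1.0 to 2.9 rad of clockwise turn from the start; then the jaw force climbs by about 90 N per radian.
- stop_zone (a point): Not the back stop itself but the middle of where its face may be, 17 mm above the bench. The stop is set by hand: its face lies anywhere from 5.5 mm nearer the jaw to 5.5 mm beyond this point along fixture y (fixture y = 51 to 62 mm), unmeasured, and does not move. Find it by feel.
- bracket_mid (a point): The aluminium bracket, about 150 g: foot 56 (x) x 30 (y) x 20 (z) mm, on its middle a square lug 24 x 24 mm, 36 mm tall, with a dark cross hole; 56 mm tall in all. The point is its middle, 28 mm above its underside, z up. It starts standing on the bench. Grip it across the lug, 35 to 50 mm above its underside. Its 30 mm side is clamped between jaw and back stop.
- bush: Bystander: small steel bush, 26 mm wide, 28 mm tall, origin under its centre.
- bearing: Bystander: steel ring, 52 mm wide, 15 mm tall, origin under its centre.
- screwdriver: Bystander: screwdriver lying on the bench.
- wrench: Bystander: wrench lying on the bench.
- spray_can: Bystander: can, 60 mm wide, 170 mm tall, origin under its centre.
- mug: Bystander: white mug, 80 mm wide, 90 mm tall, origin under its centre.
- spare_angle: Bystander: thin aluminium angle piece, 60 x 40 mm, 40 mm tall, origin under its plate.
There are look-alikes about, which are no part of the job. Leave any green look-alike of the part that bears bracket_mid alone.

How it is judged (in metres and radians):
On the way, in this order (a step that is already met when the one before it is completed fails the run):
1. the bracket stands in the pocket, released and not yet clamped (x of bracket_mid in the frame of fixture between -0.006 and 0.006 m and y of bracket_mid in the frame of fixture between 0.024 and 0.05 m and z of bracket_mid in the frame of fixture between 0.033 and 0.039 m and angle between bracket_mid's own z axis and vertical below 0.06 rad and angle between the x axis of bracket_mid and the x axis of fixture, either way round below 0.12 rad and contact force between the fingers and bracket below 0.3 N and contact force between jaw and bracket below 5 N), for 0.2 s.
2. the jaw, driven by the knob, presses the bracket with more than 10 N (x of bracket_mid in the frame of fixture between -0.006 and 0.006 m and y of bracket_mid in the frame of fixture between 0.024 and 0.05 m and z of bracket_mid in the frame of fixture between 0.033 and 0.039 m and angle between bracket_mid's own z axis and vertical below 0.06 rad and angle between the x axis of bracket_mid and the x axis of fixture, either way round below 0.12 rad and contact force between jaw and bracket above 10 N), for 0.2 s.
At the end, for the whole second after the job is handed in: The bracket stands upright (within 0.06 rad) on the pocket floor (within 3 mm), lengthwise along the fixture's x (within 0.12 rad) and within 6 mm of the pocket's middle along x, at rest, and the jaw presses it with 10 to 32 N (all of step 2 and contact force between jaw and bracket below 32 N and linear speed of bracket below 0.01 m/s); the robot touches nothing.
It fails at once if the jaw presses the bracket with more than 50 N (contact force between jaw and bracket above 50 N).
It fails at once if the gripper pushes on the jaw with more than 15 N (contact force between the fingers and jaw above 15 N).
It fails at once if the robot bears on the guard with more than 40 N (contact force between any of the fingers, the arm and guard above 40 N).
It fails at once if a bystander is moved more than 30 mm (distance of any of bush, bearing, screwdriver, wrench, spray_can, mug, spare_angle from where it was at the start of the episode above 0.03 m).
It also fails if it takes over 72 s, if anything falls off the work surface, if the arm or the gripper's body presses on something with over 40 N, if the wrist force passes 120 N, or if a joint passes its speed limit or range.

ROBOT

A 6-joint arm with a two-finger parallel gripper is mounted at the origin on the work surface. World frame = base frame: x ahead of the robot, y to its left, z up, the work surface at z = 0. Lengths are in m, angles in degrees, forces in N, time in s.
With the tool pointing down it reaches from about 0.15 to 0.775 m from the base axis. Payload 6.1 kg.
Tool frame: the origin (TCP) lies at the very end of the fingers, on their centre line; the grasp point (between the pads) lies 19 mm behind it; y points along the fingers, z is the direction in which the jaws open and shut, and the axes are right-handed (so a half turn about y gives the same grasp; the last joint's range is limited). The gripper opens to 85 mm and grips with 20 to 120 N. Pads are 22 mm wide; open, the fingers measure 114 mm over their backs; the gripper's body (76 mm by 85 mm) begins 54 mm behind the grasp point. The pads swing forward as they close: fully open they stand 13 mm farther back than shut.
Start: joints at [71.104, 7.208, -2.269, 80.523, 0, 90], TCP at [0.17, 0.497, 0.231] pointing down, gripper open.
Joint ranges: [-155.77, 155.77], [-54.66, 111.73], [-72.52, 77.12], [-102.08, 115.82], [-83.92, 84.16], [-180, 180]. Speed limits (degrees/s): [136.94, 136.94, 172.46, 180, 180, 180].

INTERFACE

Orientations are given as [roll, pitch, yaw] about the fixed x, y, z axes, in that order (R = Rz(yaw) Ry(pitch) Rx(roll)).
In Python, from rig import telemetry, viewer, job gives the robot as it stands.
- The arm moves only by the shell command python3 -m crank 'ROWS'. ROWS is a JSON object of lists of equal length, an entry for each row: "xyz": the shift along the tool's x, y, z in mm, a list of three; "spin": the turn about the tool's y in rad; "claw": the closure in counts, from 0 (fully open) to 255 (shut). In form: {"xyz": [[tx, ty, tz], ...], "spin": [spin, ...], "claw": [claw, ...]}. A call has 1 to 12 rows; each row is the pose to reach, as a shift and turn from the pose commanded when the call began, along the tool's axes at that moment; what a row does not reach only later rows make up. A row lasts 1/10 s, in which the tool goes at most 50 mm and 8.59 degrees, less where a joint would pass 70% of its speed; a pose out of reach is approached as far as the arm can. A call with a gripper value outside its range is refused whole. The fingers move at their own pace and stop on an object; the grip force is fixed at half the most. Time passes only in rows, so rows that repeat a pose let the fingers close. It gives the time, the measured TCP pose, the force and the opening at its end, in the units of the state.
- telemetry.get_state(): the state, without advancing time (a new reading comes with each control period).
- viewer.read_camera(name): name is "scene" or "top" or "wrist"; returns (picture, depth): 420x560x3 uint8, red, green, blue; 420x560 float32, m along the optical axis (not along the pixel's ray), 0 where there is no reading.
- viewer.calibration(name): a dict with "camera_matrix" (3x3 intrinsics, pixels), "dist_coeffs" ([k1, k2, p1, p2, k3] as OpenCV has them; the pictures are not rectified), "rvec" (rotation vector, rad) and "tvec" (3), from world to camera coordinates, as OpenCV has them; the wrist camera has in their place "mount" (4x4, takes a point from camera to tool coordinates, whose origin is the TCP and whose axes are the tool frame's). Camera axes: x right, y down, z forward; pixel columns grow to the right and rows downward; lengths in m; the calibration is good to about 2 mm. A picture is of the moment at which its call begins: read the wrist's pose just before it. calibration takes no time and is no camera call.
- job.hand_in(): hands the job in, once; it reports no verdict.
The state is a dict: "t": time; "joint_pos": joint angles; "qd": joint speeds; "tau": joint torques, N m; "eef_pos": TCP position; "ee_rot": TCP orientation; "wrist_force": force on the tool from outside, world axes, zero at the start; "moment": the same for the moment, N m; "opening": finger opening in m.
Only numpy, scipy, OpenCV 4.12 (cv2) and the standard library are available. Lean on these libraries where they do the work, as an engineer would, in place of code of your own. Each camera call takes 0.05 s, during which the arm holds its last target.

## Working session

There is one attempt and no reset: what is moved stays moved. The work goes in short steps, Python scripts to look and compute and a shell command to move; the robot and the scene stay as the last step left them, time stands still between calls to the robot, and variables do not carry over. Pictures are saved under pics/ and viewed, and the job is handed in when it is done.

```bash
ls; mkdir -p pics; cat > h.py <<'E'
import numpy as np,cv2,json
from rig import telemetry,viewer,job
from scipy.spatial.transform import Rotation as R
E
python3 - <<'E'
from h import *
s=telemetry.get_state();print(s)
for n in ['scene','top','wrist']:
    c=viewer.calibration(n);print(n,c)
    p,d=viewer.read_camera(n);cv2.imwrite(f'pics/{n}0.png',p[:,:,::-1]);np.save(f'pics/{n}0.npy',d)
E
```

```text
pics
{'t': 0.0, 'joint_pos': array([ 7.11039294e+01,  7.23942335e+00, -2.32785734e+00,  8.05256749e+01,
       -1.37540947e-03,  9.00002136e+01]), 'qd': array([-0.04578758,  0.00880796,  0.01925072, -0.07290309,  0.00162857,
        0.08284674]), 'tau': array([ 1.56179434e-03, -4.35910892e+01,  3.52926171e+01,  1.74012902e-02,
        1.61148050e-04, -1.70460339e-05]), 'eef_pos': array([0.16988788, 0.49629104, 0.2305338 ]), 'ee_rot': array([-9.00929556e+01, -1.37575422e-03, -1.88962820e+01]), 'wrist_force': array([-1.0713801 , -0.12239491, -0.62844506]), 'moment': array([0.00688849, 0.00178064, 0.04530921]), 'opening': 0.08520571620241181}
scene {'camera_matrix': array([[431.25972783,   0.        , 274.98460051],
       [  0.        , 431.25972783, 208.16458871],
       [  0.        ,   0.        ,   1.        ]]), 'dist_coeffs': array([-0.06923638,  0.        ,  0.        ,  0.        ,  0.        ]), 'rvec': array([ 0.79938014,  2.56351176, -1.14908371]), 'tvec': array([ 0.50445946, -0.19088605,  1.3840274 ])}
top {'camera_matrix': array([[514.91436944,   0.        , 279.7341704 ],
[... 238 characters left out ...]
8763, -2.14053291,  0.17096005]), 'tvec': array([0.02493835, 0.5703352 , 1.54410313])}
wrist {'camera_matrix': array([[349.3726179 ,   0.        , 281.59206812],
       [  0.        , 349.3726179 , 208.60835895],
       [  0.        ,   0.        ,   1.        ]]), 'dist_coeffs': array([0.00351435, 0.        , 0.        , 0.        , 0.        ]), 'mount': array([[ 1.78537643e-04,  9.45017083e-01,  3.27020919e-01,
        -8.44461062e-02],
       [ 6.11110890e-04, -3.27020966e-01,  9.45016886e-01,
        -1.42929619e-01],
       [ 9.99999797e-01,  3.11249575e-05, -6.35895783e-04,
         2.06792993e-03],
       [ 0.00000000e+00,  0.00000000e+00,  0.00000000e+00,
         1.00000000e+00]])}
```

View pics/top0.png

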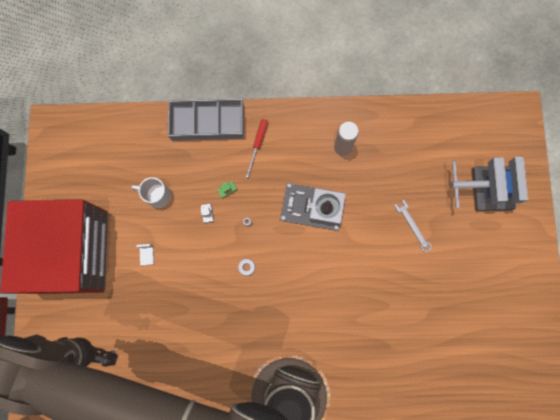

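View pics/scene0.png

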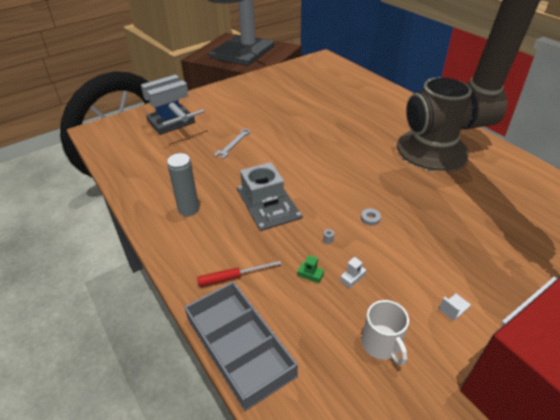

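View pics/wrist0.png

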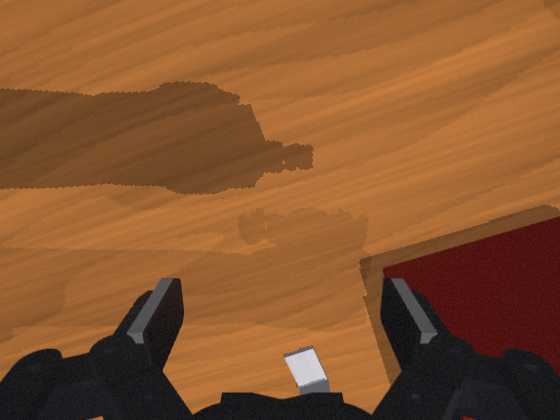

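The top view shows the white/aluminium lugged part at about (207,213), the green look-alike at (227,188), the angle piece at (146,256), and the fixture at about (313,206). The part at (207,213) fits the bracket. I'll enlarge to confirm.

```bash
python3 - <<'E'
from h import *
t=cv2.imread('pics/top0.png');s=cv2.imread('pics/scene0.png')
a=cv2.resize(t[165:240,185:365],None,fx=4.4,fy=4.4,interpolation=cv2.INTER_CUBIC)
b=cv2.resize(s[150:290,225:385],None,fx=4,fy=4,interpolation=cv2.INTER_CUBIC)
cv2.imwrite('pics/c1.png',a);cv2.imwrite('pics/c2.png',b)
E
```

```text
(no output)
```

View pics/c1.png

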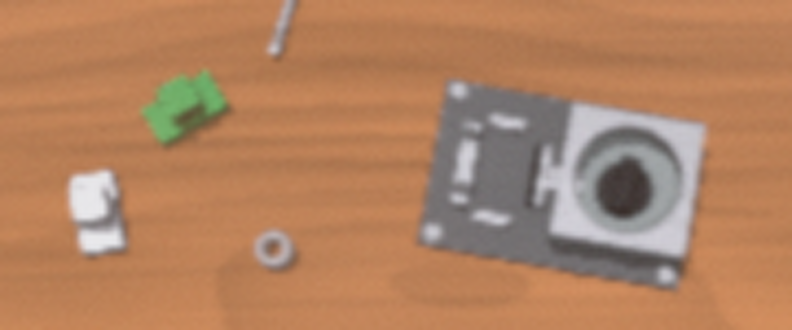

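View pics/c2.png

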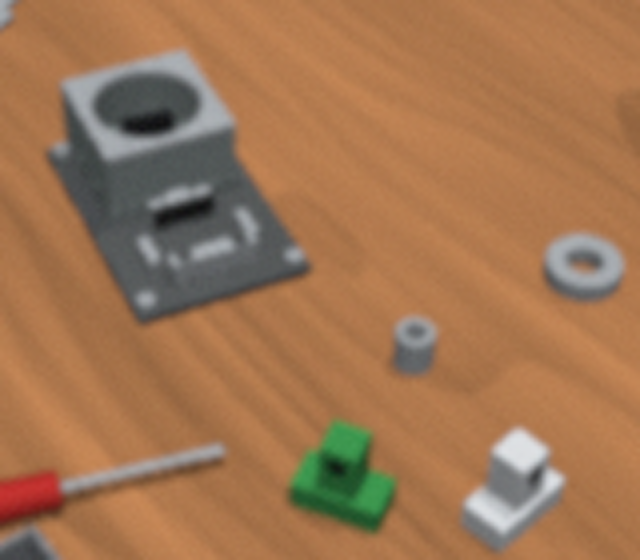

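The enlarged crops confirm it: a bare aluminium foot with a lug and cross hole at crop-1 (95,210). The green twin at (185,105) and the thin angle piece elsewhere are not the target. Next, coarse localisation.

```bash
cat >> h.py <<'E'
def camT(n,s=None):
    c=viewer.calibration(n)
    if n=='wrist':
        s=s or telemetry.get_state()
        T=np.eye(4);T[:3,:3]=R.from_euler('xyz',s['ee_rot'],degrees=True).as_matrix();T[:3,3]=s['eef_pos']
        return c,T@c['mount']
    T=np.eye(4);T[:3,:3]=cv2.Rodrigues(c['rvec'])[0];T[:3,3]=c['tvec']
    return c,np.linalg.inv(T)
def ray(n,uv,z,s=None):
    c,T=camT(n,s)
    q=cv2.undistortPoints(np.array(uv,float).reshape(-1,1,2),c['camera_matrix'],c['dist_coeffs'])[:,0]
    d=np.c_[q,np.ones(len(q))]@T[:3,:3].T;o=T[:3,3]
    return o+d*((np.broadcast_to(z,len(q))-o[2])/d[:,2])[:,None]
def cloud(n,d,s=None):
    c,T=camT(n,s);v,u=np.mgrid[:420,:560]
    q=cv2.undistortPoints(np.stack([u,v],-1).reshape(-1,1,2).astype(float),c['camera_matrix'],c['dist_coeffs'])[:,0]
    z=d.reshape(-1,1);P=np.c_[q,np.ones(len(q))]*z
    P=P@T[:3,:3].T+T[:3,3];P[z[:,0]==0]=np.nan
    return P.reshape(420,560,3)
E
python3 - <<'E'
from h import *
f=lambda l:[(185+x/4.4,165+y/4.4) for x,y in l]
print('plate',ray('top',f([(450,82),(418,243),(678,288)]),.008))
print('guard top',ray('top',f([(572,102),(707,125),(688,260),(550,236)]),.066))
print('well',ray('top',f([(631,177)]),.06))
print('lug,bush',ray('top',f([(91,197),(273,250),]),[.056,.028]))
P=cloud('top',np.load('pics/top0.npy'))
for u,v in [(206,209),(300,190),(247,221)]:print(P[v,u])
c2=lambda l:[(225+x/4,150+y/4) for x,y in l]
print('scene lug corners',ray('scene',c2([(491,449),(521,430),(550,449),(518,470)]),.056))
print('plate sc',ray('scene',c2([(143,321),(309,268),(48,155)]),.008))
E
```

```text
plate [[ 0.65284068 -0.01244125  0.008     ]
 [ 0.53452398  0.01329185  0.008     ]
 [ 0.49758105 -0.17228471  0.008     ]]
guard top [[ 0.62303506 -0.09782585  0.066     ]
 [ 0.60425144 -0.19157143  0.066     ]
 [ 0.50922914 -0.1743706   0.066     ]
 [ 0.52826287 -0.07951035  0.066     ]]
well [[ 0.56965533 -0.1376299   0.06      ]]
lug,bush [[0.56516914 0.2419966  0.056     ]
 [0.52877052 0.11631806 0.028     ]]
[0.5674696  0.24092404 0.05659725]
[ 0.63164938 -0.05278857  0.00472538]
[ 0.53600495  0.11891569 -0.00175457]
scene lug corners [[0.57338285 0.24005427 0.056     ]
 [0.55016275 0.23918818 0.056     ]
 [0.54639912 0.25921273 0.056     ]
 [0.5712873  0.2602966  0.056     ]]
plate sc [[ 6.53667751e-01 -2.27051782e-05  8.00000000e-03]
 [ 5.36422717e-01  2.19465386e-02  8.00000000e-03]
 [ 6.18315967e-01 -1.81733874e-01  8.00000000e-03]]
```

```bash
python3 -m crank '{"xyz":[[45,0,-11],[90,0,-22],[135,0,-33],[180,0,-44],[225,0,-55],[270,0,-66],[315,0,-77],[360,0,-88],[405,0,-100],[430,0,-108],[430,0,-108],[430,0,-108]],"spin":[0.12,0.24,0.36,0.48,0.6,0.72,0.84,0.96,1.08,1.15,1.15,1.15],"claw":[0,0,0,0,0,0,0,0,0,0,0,0]}'
python3 - <<'E'
from h import *
s=telemetry.get_state();p,d=viewer.read_camera('wrist');cv2.imwrite('pics/w1.png',p[:,:,::-1]);np.save('pics/w1.npy',d);print(s)
E
```

```text
t: 1.35
eef_pos: [0.5419, 0.2548, 0.2306]
ee_rot: [-90.1, -0.0, -84.8]
wrist_force: [-1.3, 1.2, -0.8]
opening: 0.0857
{'t': 1.35, 'joint_pos': array([2.51709562e+01, 1.54463248e+01, 7.76190773e+00, 8.23921875e+01,
       2.04437701e-02, 1.09989665e+02]), 'qd': array([ 1.66932546, -1.1197705 , -0.52397629,  0.06411836,  0.09823398,
        0.03435622]), 'tau': array([-1.25395752e+00, -5.20505834e+01,  3.54827070e+01, -1.08524321e-01,
       -6.70117303e-02,  1.71436497e-02]), 'eef_pos': array([0.54192638, 0.25479224, 0.23064546]), 'ee_rot': array([-9.00789782e+01, -6.97520992e-03, -8.48187179e+01]), 'wrist_force': array([-1.34009778,  1.24248648, -0.79178183]), 'moment': array([-0.00258654, -0.0026547 ,  0.02975834]), 'opening': 0.08567302602552447}
```

View pics/w1.png

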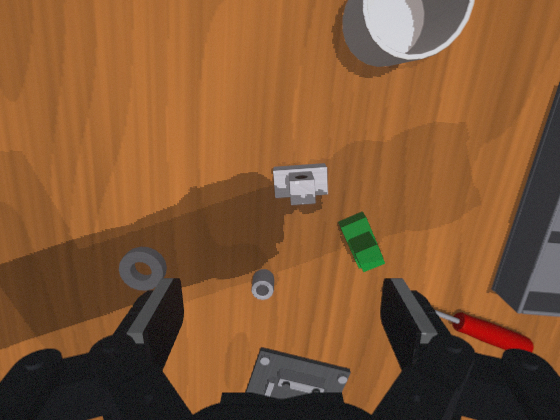

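The wrist view shows the bracket at (300,185), the green twin at (360,241), the bush at (262,284) and the fixture at the bottom (300,385).

```bash
python3 - <<'E'
from h import *
t=cv2.imread('pics/w1.png')
cv2.imwrite('pics/c3.png',cv2.resize(t[150:220,260:340],None,fx=8,fy=8,interpolation=cv2.INTER_CUBIC))
E
```

```text
(no output)
```

View pics/c3.png

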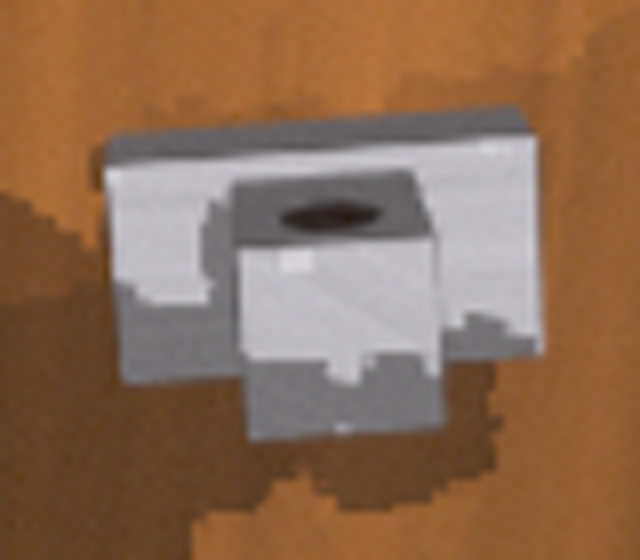

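```bash
cat >> h.py <<'E'
def quad(P):
    P=P[:,:2];c=P.mean(0);e=[np.linalg.norm(P[(i+1)%4]-P[i])*1e3 for i in range(4)]
    a=P[1]-P[0]+P[2]-P[3];b=P[3]-P[0]+P[2]-P[1]
    print('c',c.round(4),'edges',np.round(e,1),'ang01',np.degrees(np.arctan2(a[1],a[0])).round(2),'ang03',np.degrees(np.arctan2(b[1],b[0])).round(2))
    return c
def cp(l,x0,y0,f): return [(x0+(x+.5)/f-.5,y0+(y+.5)/f-.5) for x,y in l]
E
python3 - <<'E'
from h import *
f=lambda l:cp(l,260,150,8)
quad(ray('wrist',f([(107,168),(537,137),(543,353),(123,382)]),.02))
quad(ray('wrist',f([(237,248),(435,236),(446,425),(250,438)]),.056))
E
```

```text
c [0.5622 0.2501] edges [55.5 29.  55.6 29. ] ang01 9.42 ang03 -80.9
c [0.5621 0.2502] edges [23.2 23.3 23.5 23.5] ang01 9.05 ang03 -80.17
```

The edge lengths match the given sizes. Bracket centre is (0.562, 0.250), foot at 9.2°. I'll go above it, then check.

```bash
python3 -m crank '{"xyz":[[6.6,40,19.5],[6.6,85,19.5],[6.6,125,19.5],[6.6,145,19.5],[6.6,145,19.5],[6.6,145,19.5]],"spin":[-0.072,-0.072,-0.072,-0.072,-0.072,-0.072],"claw":[60,60,60,60,60,60]}'
python3 - <<'E'
from h import *
s=telemetry.get_state();p,d=viewer.read_camera('wrist');cv2.imwrite('pics/w2.png',p[:,:,::-1]);print(s['eef_pos'],s['ee_rot'],s['opening'])
E
```

```text
t: 2.0
eef_pos: [0.5613, 0.2514, 0.0871]
ee_rot: [-90.0, 0.0, -80.6]
wrist_force: [0.1, 0.4, 1.1]
opening: 0.0648
[0.5612789  0.25139238 0.08714843] [-8.99865993e+01  9.23842402e-03 -8.05544332e+01] 0.06484210734139267
```

View pics/w2.png

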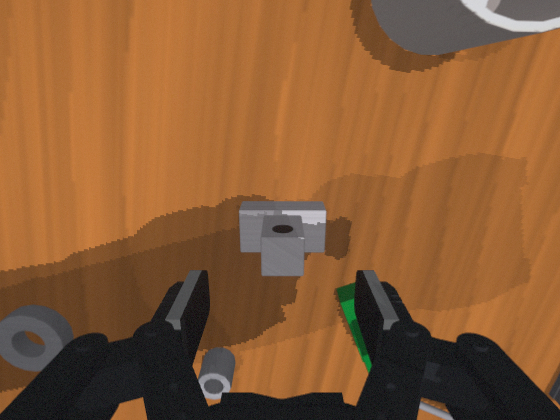

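The bracket is squarely aligned and centred between the pads (lug top at (282,262)). Descend and grip.

```bash
python3 -m crank '{"xyz":[[1.3,25,0.5],[1.3,45,0.5],[1.3,61,0.5],[1.3,61,0.5],[1.3,61,0.5]],"spin":[0,0,0,0,0],"claw":[60,60,60,60,60]}'
python3 -m crank '{"xyz":[[0,0,0],[0,0,0],[0,0,0],[0,0,0],[0,0,0],[0,0,0]],"spin":[0,0,0,0,0,0],"claw":[255,255,255,255,255,255]}'
python3 - <<'E'
from h import *
s=telemetry.get_state();p,d=viewer.read_camera('wrist');cv2.imwrite('pics/w3.png',p[:,:,::-1]);print(s['eef_pos'],s['ee_rot'],s['opening'])
E
```

```text
t: 2.55
eef_pos: [0.5634, 0.2499, 0.0272]
ee_rot: [-89.9, 0.0, -80.6]
wrist_force: [-0.2, -0.0, 0.8]
opening: 0.0654
t: 3.15
eef_pos: [0.5633, 0.2496, 0.0265]
ee_rot: [-89.9, 0.0, -80.7]
wrist_force: [-0.1, 0.1, 5.6]
opening: 0.023
[0.56326884 0.24957887 0.0265464 ] [-8.98916396e+01  3.43814598e-02 -8.06607126e+01] 0.0229743404549052
```

View pics/w3.png

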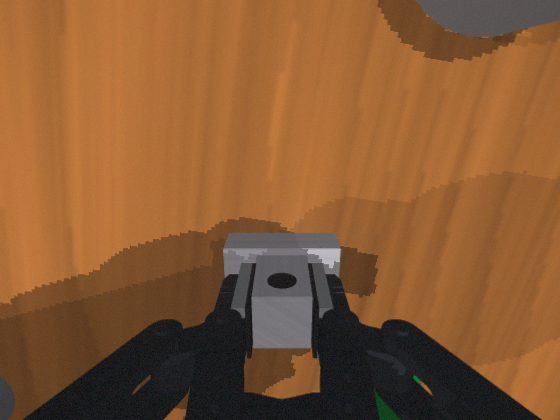

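Gripped at 23 mm opening, foot visible below. Lift and carry to a hover over the fixture for a close look.

```bash
python3 -m crank '{"xyz":[[0,-40,0],[0,-85,0],[30,-120,-3],[65,-150,-6],[105,-175,-10],[145,-200,-14],[190,-220,-18],[235,-230,-23],[275,-230,-27],[299,-230,-29],[299,-230,-29],[299,-230,-29]],"spin":[0,0,0.04,0.08,0.14,0.2,0.26,0.32,0.36,0.36,0.36,0.36],"claw":[255,255,255,255,255,255,255,255,255,255,255,255]}'
python3 -m crank '{"xyz":[[0,0,0],[0,0,0]],"spin":[0,0],"claw":[255,255]}'
python3 - <<'E'
from h import *
s=telemetry.get_state();p,d=viewer.read_camera('wrist');cv2.imwrite('pics/w4.png',p[:,:,::-1]);np.save('pics/w4.npy',d);np.save('pics/s4.npy',s,allow_pickle=True);print(s['eef_pos'],s['ee_rot'],s['opening'])
E
```

```text
t: 4.4
eef_pos: [0.5823, -0.0509, 0.2548]
ee_rot: [-90.1, 0.0, -101.4]
wrist_force: [0.5, -0.3, -1.3]
opening: 0.0228
t: 4.6
eef_pos: [0.5824, -0.0494, 0.2552]
ee_rot: [-90.0, 0.0, -101.2]
wrist_force: [0.1, 0.8, -1.9]
opening: 0.023
[ 0.58239926 -0.0494008   0.25518724] [-9.00198764e+01  7.45408133e-03 -1.01198088e+02] 0.02299218426473031
```

View pics/w4.png

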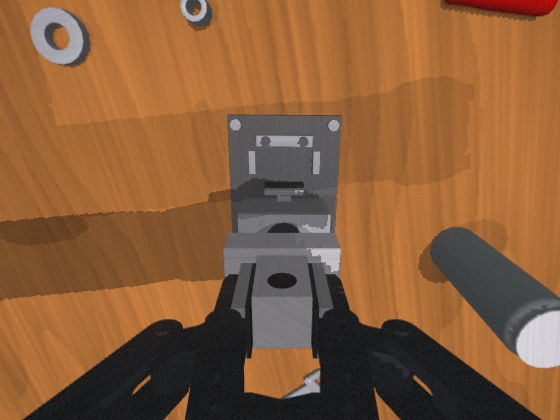

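The fixture is clear above the held bracket: plate corners at (229,116) and (340,115), stop at (285,142), cheeks at (252,162) and (317,162), jaw at (284,186).

```bash
python3 - <<'E'
from h import *
t=cv2.imread('pics/w4.png')
cv2.imwrite('pics/c4.png',cv2.resize(t[108:208,218:350],None,fx=6,fy=6,interpolation=cv2.INTER_CUBIC))
E
```

```text
(no output)
```

View pics/c4.png

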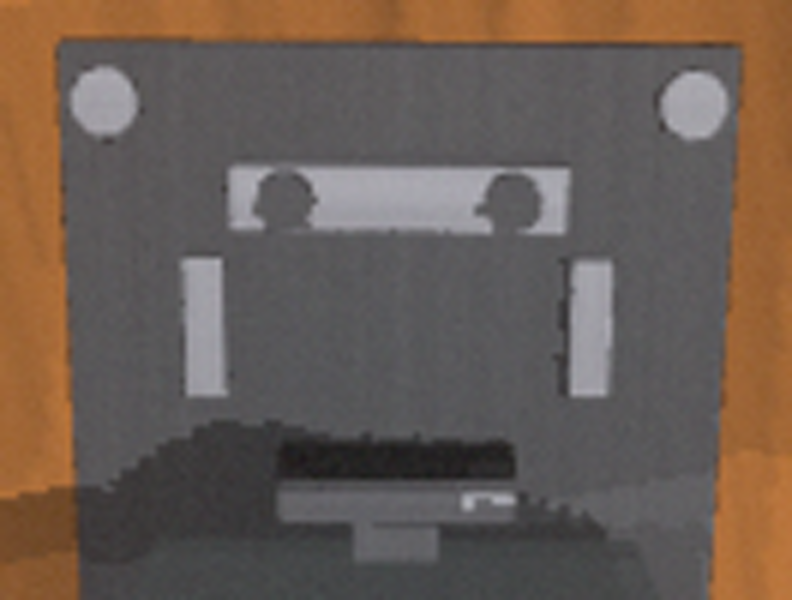

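```bash
python3 - <<'E'
from h import *
s=np.load('pics/s4.npy',allow_pickle=True).item()
f=lambda l:cp(l,218,108,6)
pl=ray('wrist',f([(60,43),(741,47),(80,590),(710,590)]),.008,s);print(pl.round(4))
L=quad(ray('wrist',f([(183,258),(221,258),(227,397),(188,397)]),.018,s))
Rr=quad(ray('wrist',f([(570,260),(613,260),(608,397),(568,397)]),.018,s))
v=pl[1]-pl[0];print('plate w',np.linalg.norm(v[:2]),'ang',np.degrees(np.arctan2(v[1],v[0])))
w=Rr-L;print('cheek sep(71)',np.linalg.norm(w),np.degrees(np.arctan2(w[1],w[0])))
a=np.arctan2(v[1],v[0]) 
a=np.arctan2(*(v[:2]+w)[::-1]);ex=np.array([np.cos(a),np.sin(a)]);ey=np.array([-ex[1],ex[0]])
m=(pl[0]+pl[1])[:2]/2;o1=m-ey*.085
print('ang',np.degrees(a),'origin by plate edge',o1,'pocket by edge',o1+ey*.0324,'cheek mid',(L+Rr)/2)
st=ray('wrist',f([(228,233),(570,233),(228,165),(570,165)]),.026,s);
jw=ray('wrist',f([(281,447),(515,447)]),[.011]*2,s)
jw2=ray('wrist',f([(278,480),(515,480)]),[.027]*2,s)
jt=ray('wrist',f([(60,590)]),.008,s)
for n,q in [('stop',st),('jaw11',jw),('jaw27',jw2),('L',[L]),('R',[Rr]),('plate',pl)]:
    print(n,[((p[:2]-o1)@ex*1e3).round(1) for p in q],[((p[:2]-o1)@ey*1e3).round(1) for p in q])
E
```

```text
[[ 0.5366  0.0194  0.008 ]
 [ 0.6569 -0.0051  0.008 ]
 [ 0.5151 -0.0824  0.008 ]
 [ 0.6365 -0.1064  0.008 ]]
c [ 0.5519 -0.0345] edges [ 6.9 25.8  7.2 25.8] ang01 -11.2 ang03 -100.58
c [ 0.6212 -0.0484] edges [ 7.8 25.4  7.4 25.4] ang01 -11.21 ang03 -100.81
plate w 0.12271081200249354 ang -11.533435407257773
cheek sep(71) 0.0706324862657768 -11.351792373313762
ang -11.467077299471368 origin by plate edge [ 0.57985063 -0.07616552] pocket by edge [ 0.5862919  -0.04441226] cheek mid [ 0.58655239 -0.04148613]
stop [np.float64(-30.4), np.float64(30.1), np.float64(-30.2), np.float64(29.7)] [np.float64(54.0), np.float64(54.2), np.float64(65.8), np.float64(66.1)]
jaw11 [np.float64(-22.3), np.float64(22.3)] [np.float64(11.0), np.float64(11.2)]
jaw27 [np.float64(-22.1), np.float64(21.4)] [np.float64(9.0), np.float64(9.2)]
L [np.float64(-35.6)] [np.float64(35.2)]
R [np.float64(35.0)] [np.float64(35.4)]
plate [np.float64(-61.4), np.float64(61.4), np.float64(-62.2), np.float64(61.5)] [np.float64(85.1), np.float64(84.9), np.float64(-18.9), np.float64(-18.4)]
```

```bash
python3 - <<'E'
from h import *
t=cv2.imread('pics/w4.png')
cv2.imwrite('pics/c5.png',cv2.resize(t[225:360,215:350],None,fx=4.4,fy=4.4,interpolation=cv2.INTER_CUBIC))
E
```

```text
(no output)
```

View pics/c5.png

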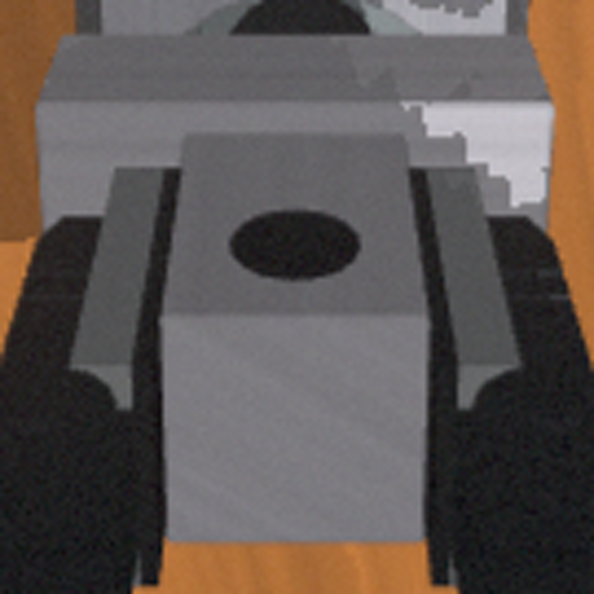

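```bash
python3 - <<'E'
from h import *
s=np.load('pics/s4.npy',allow_pickle=True).item()
f=lambda l:cp(l,215,225,4.4)
z=s['eef_pos'][2]
c=quad(ray('wrist',f([(161,318),(429,318),(424,540),(168,540)]),z+.0295,s))
q=ray('wrist',f([(38,102),(552,102)]),z-.0065,s);print(q,np.linalg.norm(q[1]-q[0]))
a=np.radians(s['ee_rot'][2]);tx=np.array([np.cos(a),np.sin(a)]);tz=np.array([-tx[1],tx[0]])
for n,p in [('lug',c),('front',q.mean(0)[:2])]:
    e=p-s['eef_pos'][:2];print(n,'tool x',e@tx*1e3,'tool z',e@tz*1e3)
w=q[1]-q[0];print(np.degrees(np.arctan2(w[1],w[0])))
g=np.array([.5864,-.0438])
for off in[(-.0007,0)]:
    e=g-(s['eef_pos'][:2]);print('to target, tool x,z mm',(e@tx)*1e3,(e@tz)*1e3)
E
```

```text
c [ 0.5827 -0.0492] edges [22.9 23.3 23.2 23.3] ang01 -11.19 ang03 -100.98
[[ 0.55857306 -0.02928142  0.24868724]
 [ 0.61253742 -0.03996525  0.24868724]] 0.05501178369345881
lug tool x -0.29396423367892077 tool z 0.27729632911219326
front tool x -15.109026957665286 tool z 0.2260860795543988
-11.198570031250746
to target, tool x,z mm -6.271123711756005 2.8368855594269706
```

Held bracket measured relative to the TCP: offset under 0.3 mm, angle -11.2°, fixture at -11.4°. Lower to just above the cheeks and look.

```bash
python3 -m crank '{"xyz":[[-6,0,2.6],[-6,35,2.6],[-6,75,2.6],[-6,115,2.6],[-6,150,2.6],[-6,175,2.6],[-6,190,2.6],[-6,195,2.6],[-6,195,2.6],[-6,195,2.6]],"spin":[0,0,0,0,0,0,0,0,0,0],"claw":[255,255,255,255,255,255,255,255,255,255]}'
python3 - <<'E'
from h import *
s=telemetry.get_state();p,d=viewer.read_camera('wrist');cv2.imwrite('pics/w5.png',p[:,:,::-1]);print(s['eef_pos'],s['ee_rot'],s['opening'])
E
```

```text
t: 5.65
eef_pos: [0.587, -0.0448, 0.0614]
ee_rot: [-89.9, 0.0, -101.3]
wrist_force: [0.7, -0.3, -2.8]
opening: 0.023
[ 0.58701359 -0.04481561  0.06136177] [-8.99113076e+01  1.29128899e-02 -1.01258375e+02] 0.023025319878437776
```

View pics/w5.png

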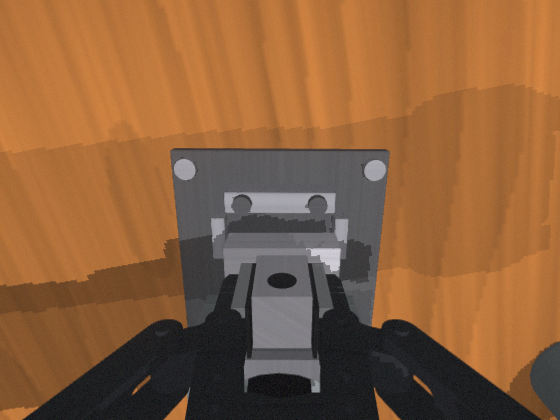

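```bash
python3 - <<'E'
from h import *
t=cv2.imread('pics/w5.png')
cv2.imwrite('pics/c6.png',cv2.resize(t[180:280,200:360],None,fx=5,fy=5,interpolation=cv2.INTER_CUBIC))
E
```

```text
(no output)
```

View pics/c6.png

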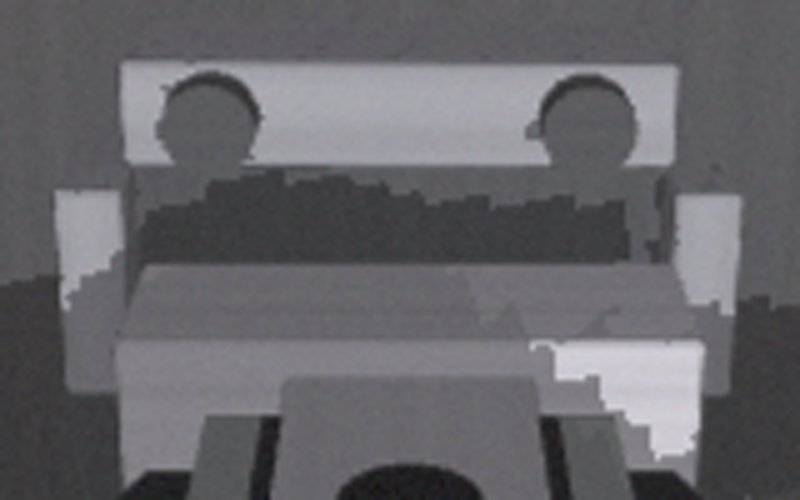

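```bash
python3 - <<'E'
from h import *
s=telemetry.get_state()
f=lambda l:cp(l,200,180,5)
a=np.radians(s['ee_rot'][2]);tx=np.array([np.cos(a),np.sin(a)]);tz=np.array([-tx[1],tx[0]])
st=ray('wrist',f([(125,165),(674,165)]),.026,s)
z0=s['eef_pos'][2]-.0265
fb=ray('wrist',f([(145,265),(668,265)]),z0,s);ft=ray('wrist',f([(117,340),(703,340)]),z0+.02,s)
ch=ray('wrist',f([(56,193),(742,197),(123,193),(677,197),(66,392),(730,392)]),.018,s)
for n,q in [('stop',st),('fb',fb),('ft',ft),('cheek',ch)]:
  e=q[:,:2]-s['eef_pos'][:2];print(n,(e@tx*1e3).round(1),(e@tz*1e3).round(1))
E
```

```text
stop [-22.3 -22.2] [-30.7  29. ]
fb [-14.4 -14.3] [-27.6  27.4]
ft [-15.2 -15.2] [-27.4  27.8]
cheek [-16.  -15.5 -16.  -15.5   9.2   9.3] [-40.1  38.2 -32.4  30.8 -40.6  38.3]
```

7.7 mm gap to the stop and about 5 mm to the jaw; sideways off by 1 mm. Correct that and lower.

```bash
python3 -m crank '{"xyz":[[0,0,-1],[0,8,-1],[0,16,-1],[0,22,-1],[0,25,-1],[0,25,-1]],"spin":[0,0,0,0,0,0],"claw":[255,255,255,255,255,255]}'
python3 -m crank '{"xyz":[[0,0.5,0],[0,0.5,0]],"spin":[0,0],"claw":[255,255]}'
```

```text
t: 6.3
eef_pos: [0.5849, -0.0449, 0.0349]
ee_rot: [-90.0, -0.0, -101.3]
wrist_force: [0.1, -0.4, -1.8]
opening: 0.0231
t: 6.5
eef_pos: [0.5853, -0.0449, 0.0347]
ee_rot: [-90.0, -0.0, -101.3]
wrist_force: [-0.1, 0.4, -2.0]
opening: 0.0233
```

```bash
python3 -m crank '{"xyz":[[0,0,0],[0,0,0],[0,0,0],[0,0,0]],"spin":[0,0,0,0],"claw":[120,120,120,120]}'
python3 - <<'E'
from h import *
s=telemetry.get_state();p,d=viewer.read_camera('wrist');cv2.imwrite('pics/w6.png',p[:,:,::-1]);print(s['eef_pos'],s['opening'],s['wrist_force'])
E
```

```text
t: 6.9
eef_pos: [0.5854, -0.0449, 0.035]
ee_rot: [-90.0, 0.0, -101.3]
wrist_force: [0.0, 0.0, 0.1]
opening: 0.0453
[ 0.58537    -0.0449083   0.03495046] 0.045274667011769465 [0.03774499 0.03729411 0.08269932]
```

View pics/w6.png

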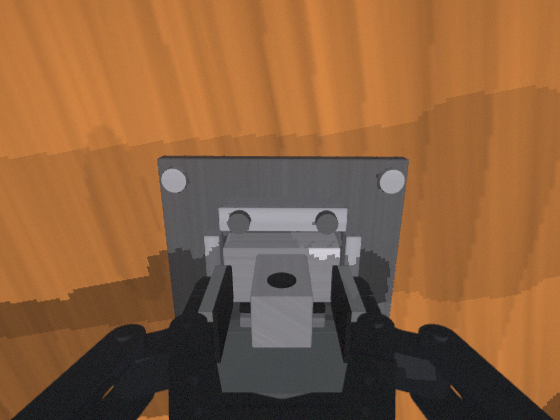

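The bracket stands free in the pocket between the cheeks, lug top at (281,320), foot in front of the stop. Now lift and go over the knob.

```bash
python3 -m crank '{"xyz":[[0,-20,0],[0,-60,0],[0,-110,0],[10,-155,0],[40,-200,0],[75,-215,0],[88,-215,0],[88,-215,0],[88,-215,0],[88,-215,0],[88,-215,0],[88,-215,0]],"spin":[0,0,0,-0.15,-0.3,-0.45,-0.6,-0.75,-0.9,-1.05,-1.2,-1.35],"claw":[120,120,120,120,120,120,120,120,120,120,120,120]}'
python3 -m crank '{"xyz":[[0,0,0],[0,0,0],[0,0,0]],"spin":[-0.1,-0.1,-0.1],"claw":[120,120,120]}'
python3 - <<'E'
from h import *
s=telemetry.get_state();p,d=viewer.read_camera('wrist');cv2.imwrite('pics/w7.png',p[:,:,::-1]);np.save('pics/w7.npy',d);np.save('pics/s7.npy',s,allow_pickle=True);print(s['eef_pos'],s['ee_rot'],s['opening'],s['joint_pos'])
E
```

```text
t: 8.15
eef_pos: [0.568, -0.1313, 0.2498]
ee_rot: [-90.0, -0.0, -23.6]
wrist_force: [-0.8, 0.4, -0.1]
opening: 0.0453
t: 8.45
eef_pos: [0.568, -0.1312, 0.2499]
ee_rot: [-90.0, -0.0, -18.4]
wrist_force: [0.4, 0.2, 0.2]
opening: 0.0452
[ 0.56800312 -0.13124332  0.24985043] [-8.99986758e+01 -5.14358746e-03 -1.83537670e+01] 0.0452142937502973 [-1.30109082e+01  1.37033587e+01  7.91464414e+00  8.42060409e+01
  8.39490874e-04  5.34285882e+00]
```

View pics/w7.png

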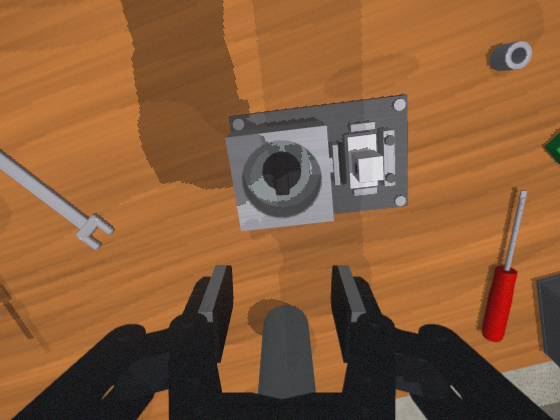

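The bracket stands in the pocket at (364,160) and the knob bar is in the well at (282,178).

```bash
python3 - <<'E'
from h import *
t=cv2.imread('pics/w7.png')
cv2.imwrite('pics/c7.png',cv2.resize(t[115:240,220:345],None,fx=4.8,fy=4.8,interpolation=cv2.INTER_CUBIC))
cv2.imwrite('pics/c8.png',cv2.resize(t[88:215,310:415],None,fx=4.5,fy=4.5,interpolation=cv2.INTER_CUBIC))
print(ray('top',[(347,130)],.17))
E
```

```text
[[ 0.77280112 -0.19186709  0.17      ]]
```

View pics/c7.png

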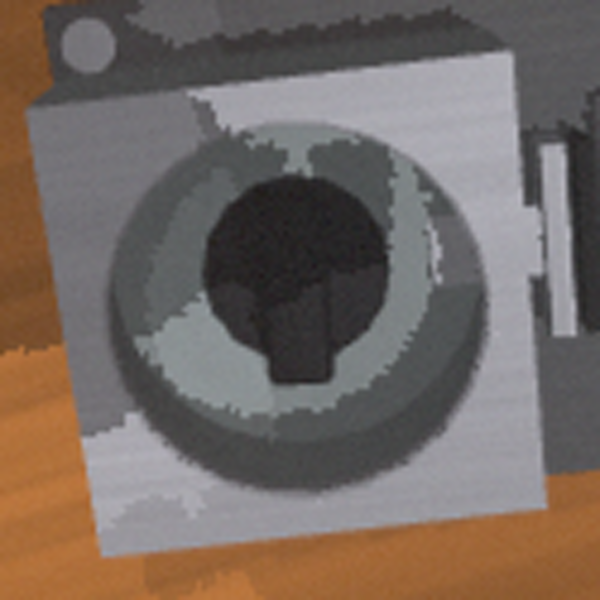

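View pics/c8.png

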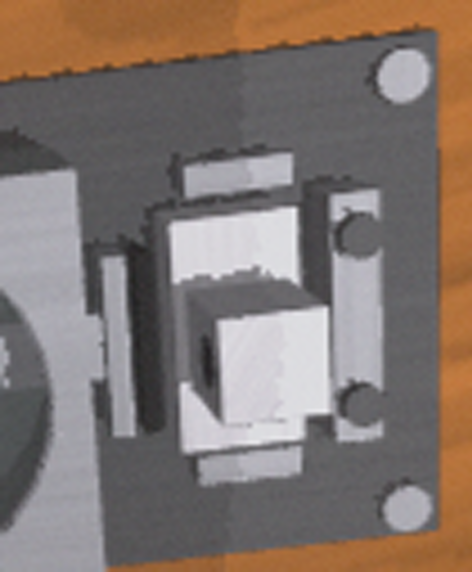

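```bash
python3 - <<'E'
from h import *
t=cv2.imread('pics/w7.png')[145:205,255:310]
t=np.clip(t.astype(float)*3.2-40,0,255).astype('uint8')
cv2.imwrite('pics/c9.png',cv2.resize(t,None,fx=10,fy=10,interpolation=cv2.INTER_CUBIC))
s=np.load('pics/s7.npy',allow_pickle=True).item()
f=lambda l:cp(l,220,115,4.8)
quad(ray('wrist',f([(27,110),(513,52),(547,507),(103,555)]),.066,s))
r=ray('wrist',f([(110,306),(488,300),(299,122),(302,490)]),.066,s);print(r)
E
```

```text
c [ 0.5686 -0.1295] edges [93.8 93.4 93.7 93.3] ang01 78.31 ang03 -11.56
[[ 0.55477848 -0.16445536  0.066     ]
 [ 0.57742359 -0.09229134  0.066     ]
 [ 0.53205521 -0.11705562  0.066     ]
 [ 0.60418573 -0.14032012  0.066     ]]
```

View pics/c9.png

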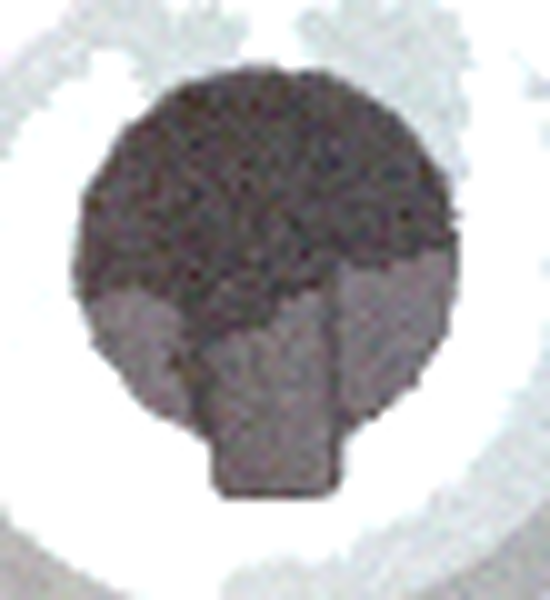

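```bash
python3 - <<'E'
from h import *
s=np.load('pics/s7.npy',allow_pickle=True).item()
f=lambda l:cp(l,255,145,10)
q=ray('wrist',f([(333,290),(338,440),(204,345),(214,480),(217,492),(335,492)]),.052,s)[:,:2]
A=lambda v:np.degrees(np.arctan2(v[1],v[0]))
print(q,A(q[1]-q[0]),A(q[3]-q[2]),A(q[5]-q[4])-90)
end=(q[4]+q[5])/2;c=np.array([.5686,-.1295]);print('end from axis',np.linalg.norm(end-c)*1e3,A(end-c),'w',np.linalg.norm(q[5]-q[4])*1e3)
E
```

```text
[[ 0.56723975 -0.12246369]
 [ 0.5821611  -0.12678781]
 [ 0.5685293  -0.13648664]
 [ 0.58220434 -0.14004818]
 [ 0.58350499 -0.14016549]
 [ 0.58728445 -0.12877344]] -16.161268268161063 -14.597859782432932 -18.3539287183321
end from axis 17.51451498172065 -16.483195148417405 w 12.00262984866381
```

```bash
python3 - <<'E'
from h import *
for n,sn in [('w4','s4'),('w7','s7')]:
    s=np.load(f'pics/{sn}.npy',allow_pickle=True).item();d=np.load(f'pics/{n}.npy')
    P=cloud('wrist',d,s).reshape(-1,3)
    Rm=R.from_euler('xyz',s['ee_rot'],degrees=True).as_matrix();Q=(P-s['eef_pos'])@Rm*1e3
    p=Q[np.isfinite(Q[:,0])&(Q[:,1]<8)&(Q[:,1]>-90)]
    print(n,s['opening'])
    for y in range(-80,5,5):
        m=p[(p[:,1]>=y)&(p[:,1]<y+5)&(abs(p[:,2])<110)]
        if len(m)>10:
            z=np.percentile(m[:,2],[1,99]);L=m[m[:,2]<0]; print(y,len(m),'z',z.round(0),'x',np.percentile(m[:,0],[1,99]).round(0))
E
```

```text
w4 0.02299218426473031
-80 5632 z [-55.  59.] x [-18.  -5.]
-75 4776 z [-52.  57.] x [-18.  -0.]
-70 3165 z [-50.  54.] x [-18.   8.]
-65 2880 z [-47.  51.] x [-16.  11.]
-60 5765 z [-45.  49.] x [-13.  11.]
-55 3142 z [-43.  47.] x [-14.  11.]
-50 1760 z [-40.  44.] x [-14.   7.]
-45 800 z [-31.  35.] x [-14.   6.]
-40 936 z [-18.  22.] x [-12.  11.]
-35 1422 z [-22.  26.] x [-12.  12.]
-30 3039 z [-22.  26.] x [-11.  13.]
-25 857 z [-23.  27.] x [-12.  -6.]
-20 760 z [-23.  27.] x [-12.  -6.]
-15 669 z [-22.  26.] x [-12.  -6.]
-10 533 z [-21.  25.] x [-12.  -7.]
-5 306 z [-14.  19.] x [-11. -10.]
0 279 z [-23.  22.] x [-13.  -4.]
w7 0.0452142937502973
-80 5859 z [-59.  63.] x [-18.  -5.]
-75 4396 z [-57.  61.] x [-18.  -4.]
-70 2631 z [-56.  60.] x [-18.   8.]
-65 3198 z [-54.  58.] x [-13.  11.]
-60 6589 z [-53.  57.] x [-13.  11.]
-55 2305 z [-52.  56.] x [-14.  10.]
-50 1376 z [-49.  53.] x [-14.  -6.]
-45 808 z [-38.  42.] x [-13.  10.]
-40 879 z [-27.  31.] x [-12.  11.]
-35 763 z [-34.  38.] x [-12.  10.]
-30 687 z [-34.  38.] x [-12.  10.]
-25 617 z [-34.  38.] x [-12.  10.]
-20 585 z [-34.  38.] x [-12.  10.]
-15 507 z [-33.  37.] x [-12.  10.]
-10 304 z [-31.  34.] x [-12.  10.]
-5 53 z [-21.  25.] x [-9.  7.]
```

```bash
python3 - <<'E'
from h import *
s=np.load('pics/s4.npy',allow_pickle=True).item()
c,T=camT('wrist',s);print(c['mount'][:3,3]);Rm=R.from_euler('xyz',s['ee_rot'],degrees=True).as_matrix()
print(Rm.T@(T[:3,3]-s['eef_pos']))
r=ray('wrist',[(281.6,310),(300,310)],s['eef_pos'][2]+.0295,s);print((r-s['eef_pos'])@Rm*1e3)
P=cloud('wrist',np.load('pics/w4.npy'),s);print((P[310,[255,281,282,309]]-s['eef_pos'])@Rm*1e3)
E
```

```text
[-0.08442565 -0.14292665  0.00206894]
[-0.08442565 -0.14292665  0.00206894]
[[ -4.2147704  -29.50014344   1.9882652 ]
 [ -4.21872252 -29.50257965   9.01239537]]
[[ -4.23954297 -29.53751579  -8.16384814]
 [ -4.48378886 -29.8806449    1.76024024]
 [ -4.18891725 -29.46352917   2.14099749]
 [ -3.93085634 -29.09349019  12.48521235]]
```

```bash
python3 - <<'E'
from h import *
s=np.load('pics/s4.npy',allow_pickle=True).item()
Rm=R.from_euler('xyz',s['ee_rot'],degrees=True).as_matrix()
u=cp([(161,318),(429,318),(424,540),(168,540)],215,225,4.4);print(u)
r=ray('wrist',u,s['eef_pos'][2]+.0295,s);print((r-s['eef_pos'])@Rm*1e3, r.mean(0))
E
```

```text
[(251.20454545454544, 296.8863636363636), (312.1136363636364, 296.8863636363636), (310.97727272727275, 347.34090909090907), (252.79545454545453, 347.34090909090907)]
[[-10.01252141 -29.49542059  -9.45154307]
 [-10.02285691 -29.50337172  13.47231278]
 [ 13.24394061 -29.50646943  13.6762256 ]
 [ 13.25899237 -29.49843831  -9.48000224]] [ 0.58410969 -0.0513916   0.28468724]
```

```bash
for i in 1 2 3; do python3 - <<'E'
from h import *
c=viewer.calibration('wrist');print(c['mount'][:3,3]*1e3,c['camera_matrix'][:2,2]);c=viewer.calibration('wrist');print(c['mount'][:3,3]*1e3, R.from_matrix(c['mount'][:3,:3]).as_rotvec())
s=np.load('pics/s4.npy',allow_pickle=True).item();print(s['eef_pos'],s['ee_rot'])
E
done
```

```text
[ -84.42564644 -142.92664869    2.06894329] [281.59206812 208.60835895]
[ -84.42564644 -142.92664869    2.06894329] [-1.45077267 -1.03318562 -1.44988201]
[ 0.58239926 -0.0494008   0.25518724] [-9.00198764e+01  7.45408133e-03 -1.01198088e+02]
[ -84.42564644 -142.92664869    2.06894329] [281.59206812 208.60835895]
[ -84.42564644 -142.92664869    2.06894329] [-1.45077267 -1.03318562 -1.44988201]
[ 0.58239926 -0.0494008   0.25518724] [-9.00198764e+01  7.45408133e-03 -1.01198088e+02]
[ -84.42564644 -142.92664869    2.06894329] [281.59206812 208.60835895]
[ -84.42564644 -142.92664869    2.06894329] [-1.45077267 -1.03318562 -1.44988201]
[ 0.58239926 -0.0494008   0.25518724] [-9.00198764e+01  7.45408133e-03 -1.01198088e+02]
```

The finger cloud and the held lug both show the wrist calibration reading about 2 mm high along tool z. In the picture itself, the finger midline (col 282) and the bar/well centre (col 282) coincide, so the tool is already over the axis. I'll narrow the fingers, align the yaw and descend partway, then check.

```bash
python3 -m crank '{"xyz":[[0,30,0],[0,70,0],[0,110,0],[0,140,0],[0,155,0],[0,155,0],[0,155,0]],"spin":[-0.037,-0.037,-0.037,-0.037,-0.037,-0.037,-0.037],"claw":[177,177,177,177,177,177,177]}'
python3 - <<'E'
from h import *
s=telemetry.get_state();p,d=viewer.read_camera('wrist');cv2.imwrite('pics/w8.png',p[:,:,::-1]);print(s['eef_pos'],s['ee_rot'],s['opening'],s['joint_pos'])
t=cv2.convertScaleAbs(p[:,:,::-1][150:400,150:410],alpha=1.8,beta=0)
cv2.imwrite('pics/c10.png',cv2.resize(t,None,fx=2.3,fy=2.3))
E
```

```text
t: 9.2
eef_pos: [0.5682, -0.1313, 0.0953]
ee_rot: [-90.0, -0.0, -16.1]
wrist_force: [0.8, 0.5, 0.4]
opening: 0.0266
[ 0.568163   -0.13127822  0.09528217] [-9.00015061e+01 -6.78877094e-03 -1.61376956e+01] 0.026645696551452356 [-1.30093379e+01  1.52781942e+01 -9.54253142e+00  6.51725780e+01
 -1.87436749e-03  3.12835776e+00]
```

View pics/c10.png

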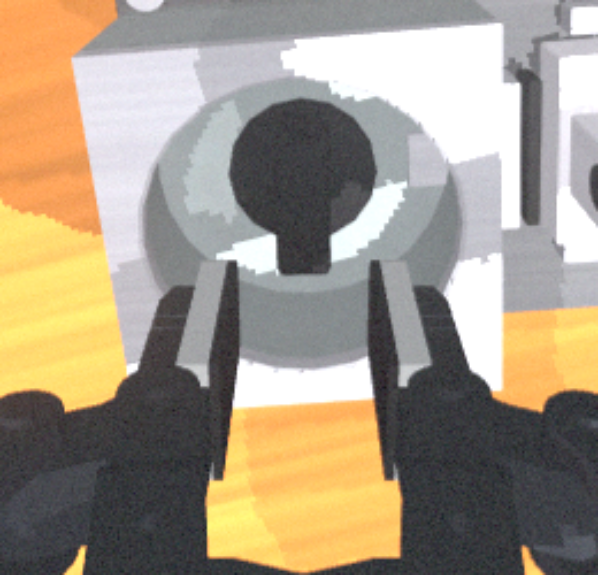

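Bar (col 304) and finger mid (col 305) coincide. I'll check the fore-aft position from the rim.

```bash
python3 - <<'E'
from h import *
s=telemetry.get_state();Rm=R.from_euler('xyz',s['ee_rot'],degrees=True).as_matrix()
u=cp([(141,215),(462,200),(300,76),(310,366),(278,272),(330,272)],150,150,2.3)
r=ray('wrist',u,[.066]*4+[.052]*2,s);print(((r-s['eef_pos'])@Rm*1e3).round(1))
u=cp([(73,60),(502,25),(502,390),(127,403)],150,150,2.3)
r=ray('wrist',u,.066,s);print(((r-s['eef_pos'])@Rm*1e3).round(1))
E
```

```text
[[ -4.7  30.  -36.3]
 [ -8.5  30.   39.1]
 [-38.5  29.9   1.2]
 [ 37.2  30.1   3.6]
 [ 18.1  44.   -4.7]
 [ 18.1  44.    8.9]]
[[-42.1  29.9 -48.8]
 [-49.9  29.9  45.1]
 [ 44.4  30.1  52.7]
 [ 48.4  30.1 -43.4]]
```

```bash
python3 -m crank '{"xyz":[[-0.4,15,0],[-0.4,30,0],[-0.4,42,0],[-0.4,42,0]],"spin":[0,0,0,0],"claw":[177,177,177,177]}'
python3 -m crank '{"xyz":[[0,8,0],[0,16,0],[0,20,0],[0,20,0],[0,20,0]],"spin":[0,0,0,0,0],"claw":[177,177,177,177,177]}'
```

```text
t: 9.65
eef_pos: [0.5672, -0.131, 0.0521]
ee_rot: [-90.0, 0.1, -16.1]
wrist_force: [-0.5, -0.2, 0.3]
opening: 0.0262
t: 10.15
eef_pos: [0.5677, -0.1311, 0.0328]
ee_rot: [-90.0, 0.0, -16.1]
wrist_force: [0.1, 0.4, -0.2]
opening: 0.0262
```

```bash
python3 -m crank '{"xyz":[[0,0,0],[0,0,0],[0,0,0],[0,0,0]],"spin":[0,0,0,0],"claw":[255,255,255,255]}'
python3 - <<'E'
from h import *
s=telemetry.get_state();print(s['eef_pos'],s['ee_rot'],s['wrist_force'],s['moment'],s['opening'])
p,d=viewer.read_camera('wrist');cv2.imwrite('pics/w9.png',p[:,:,::-1])
E
```

```text
t: 10.55
eef_pos: [0.5678, -0.1314, 0.0333]
ee_rot: [-90.0, -0.0, -16.1]
wrist_force: [-1.4, -1.0, 3.9]
opening: 0.0122
[ 0.56781692 -0.13141242  0.03332225] [-9.00249073e+01 -4.54400812e-02 -1.60925878e+01] [-1.43252762 -0.99329267  3.93055564] [-0.27732889  0.32246227  0.18995978] 0.012227211477971138
```

View pics/w9.png

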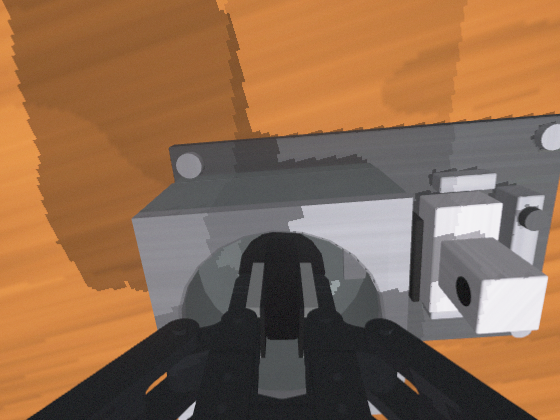

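The bar is held between the pads. Turn clockwise (positive spin), logging the moment.

```bash
cat > m.py <<'E'
from h import *
s=telemetry.get_state();print('  yaw %.2f Mz %.3f Mxy %.2f %.2f F %s op %.4f q6 %.1f'%(s['ee_rot'][2],s['moment'][2],*s['moment'][:2],s['wrist_force'].round(1),s['opening'],s['joint_pos'][5]),s['eef_pos'].round(4))
E
python3 -m crank '{"xyz":[[0,0,0],[0,0,0],[0,0,0]],"spin":[0.1,0.2,0.3],"claw":[255,255,255]}'; python3 m.py
python3 -m crank '{"xyz":[[0,0,0],[0,0,0],[0,0,0]],"spin":[0.1,0.2,0.3],"claw":[255,255,255]}'; python3 m.py
python3 -m crank '{"xyz":[[0,0,0],[0,0,0]],"spin":[0.1,0.2],"claw":[255,255]}'; python3 m.py
```

```text
t: 10.9
eef_pos: [0.5679, -0.1313, 0.0333]
ee_rot: [-90.0, -0.0, -33.5]
wrist_force: [-2.3, -1.6, 4.1]
opening: 0.0123
  yaw -33.50 Mz 0.241 Mxy -0.28 0.39 F [-2.3 -1.6  4.1] op 0.0123 q6 20.5 [ 0.5679 -0.1313  0.0333]
t: 11.2
eef_pos: [0.5679, -0.1313, 0.0333]
ee_rot: [-90.0, -0.1, -50.7]
wrist_force: [-1.2, -1.4, 5.1]
opening: 0.0127
  yaw -50.69 Mz 0.276 Mxy -0.31 0.36 F [-1.2 -1.4  5.1] op 0.0127 q6 37.7 [ 0.5679 -0.1313  0.0333]
t: 11.4
eef_pos: [0.5679, -0.1313, 0.0333]
ee_rot: [-90.0, -0.0, -62.1]
wrist_force: [-2.5, -1.0, 5.5]
opening: 0.0128
  yaw -62.14 Mz 0.265 Mxy -0.31 0.33 F [-2.5 -1.   5.5] op 0.0128 q6 49.1 [ 0.5679 -0.1313  0.0333]
```

```bash
for i in 1 2 ; do python3 -m crank '{"xyz":[[0,0,0],[0,0,0]],"spin":[0.05,0.1],"claw":[255,255]}' >/dev/null; python3 m.py; done
python3 -m crank '{"xyz":[[0,0,0],[0,0,0]],"spin":[0.05,0.1],"claw":[255,255]}' >/dev/null; python3 m.py
python3 - <<'E'
from h import *
p,d=viewer.read_camera('wrist');cv2.imwrite('pics/w10.png',p[:,:,::-1])
p,d=viewer.read_camera('top');cv2.imwrite('pics/t10.png',cv2.resize(p[170:240,265:355,::-1],None,fx=7,fy=7,interpolation=cv2.INTER_CUBIC))
E
```

```text
yaw -67.76 Mz 0.278 Mxy -0.31 0.31 F [-0.8 -1.9  3.6] op 0.0127 q6 54.8 [ 0.5679 -0.1313  0.0333]
  yaw -73.48 Mz 0.250 Mxy -0.21 0.34 F [-1.5 -1.1  5.6] op 0.0130 q6 60.5 [ 0.568  -0.1313  0.0333]
  yaw -79.21 Mz 0.235 Mxy -0.25 0.25 F [-1.3 -1.3  4.1] op 0.0123 q6 66.2 [ 0.568  -0.1312  0.0333]
```

View pics/w10.png

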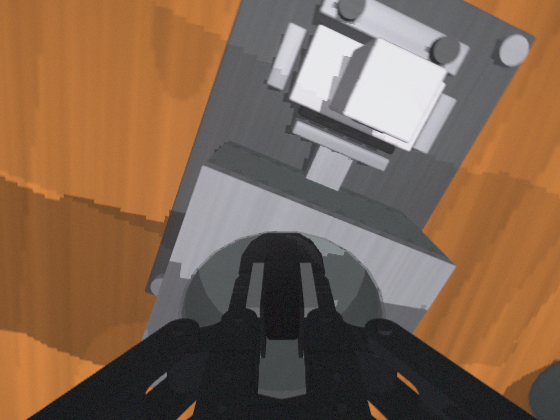

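View pics/t10.png

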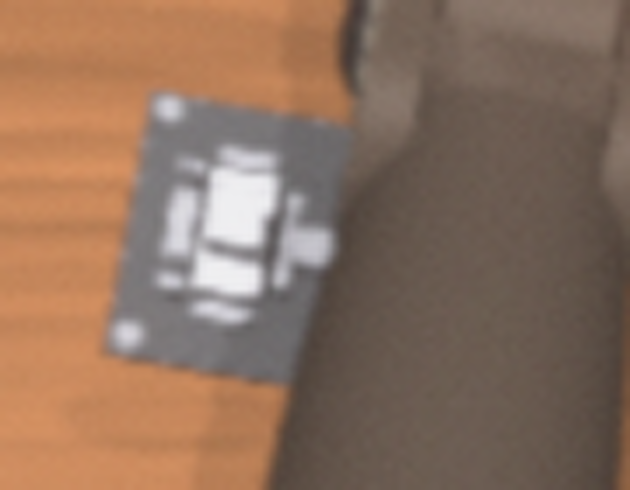

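The wrist view shows the bar turning with the fingers and the jaw now touching the foot (~(350,135)), with a gap still ahead to the stop at (400,25). Continue in smaller steps.

```bash
for i in 1 2 3 4 ; do python3 -m crank '{"xyz":[[0,0,0],[0,0,0]],"spin":[0.03,0.06],"claw":[255,255]}' >/dev/null; python3 m.py; done
```

```text
yaw -82.53 Mz 0.229 Mxy -0.29 0.26 F [-0.8 -1.   5.4] op 0.0128 q6 69.5 [ 0.568  -0.1313  0.0333]
  yaw -85.97 Mz 0.221 Mxy -0.38 0.24 F [-0.3 -0.6  5. ] op 0.0123 q6 73.0 [ 0.568  -0.1313  0.0333]
  yaw -89.41 Mz 0.198 Mxy -0.30 0.21 F [-1.  -1.2  4.4] op 0.0128 q6 76.4 [ 0.568  -0.1313  0.0333]
  yaw -92.84 Mz 0.257 Mxy -0.27 0.29 F [-1.4 -1.7  5.3] op 0.0124 q6 79.8 [ 0.568  -0.1313  0.0333]
```

```bash
for i in 1 2 ; do python3 -m crank '{"xyz":[[0,0,0],[0,0,0]],"spin":[0.03,0.06],"claw":[255,255]}' >/dev/null; python3 m.py; done
python3 - <<'E'
from h import *
p,d=viewer.read_camera('wrist');cv2.imwrite('pics/w11.png',p[:,:,::-1])
E
```

```text
yaw -96.28 Mz 0.205 Mxy -0.28 0.23 F [-2.4 -1.2  4.6] op 0.0127 q6 83.3 [ 0.568  -0.1313  0.0333]
  yaw -99.72 Mz 0.269 Mxy -0.29 0.22 F [-0.9 -1.6  5. ] op 0.0126 q6 86.7 [ 0.5681 -0.1312  0.0333]
```

View pics/w11.png

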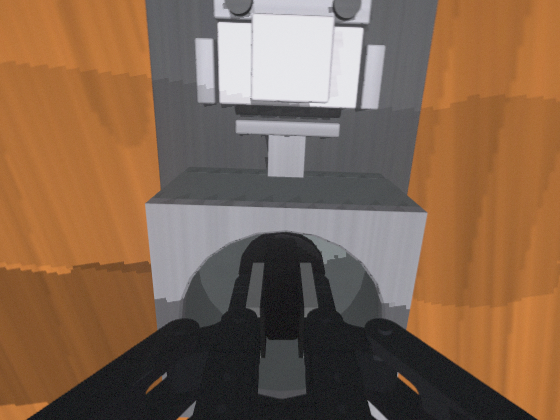

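The foot is now very near the stop (foot's far edge at row 22). Small steps from here.

```bash
for i in 1 2 3 ; do python3 -m crank '{"xyz":[[0,0,0],[0,0,0]],"spin":[0.02,0.04],"claw":[255,255]}' >/dev/null; python3 m.py; done
```

```text
yaw -101.99 Mz 0.212 Mxy -0.26 0.23 F [-1.3 -1.1  5.4] op 0.0126 q6 89.0 [ 0.5681 -0.1313  0.0333]
  yaw -104.28 Mz 0.282 Mxy -0.28 0.20 F [-0.8 -1.8  5.1] op 0.0128 q6 91.3 [ 0.5681 -0.1313  0.0333]
  yaw -106.57 Mz 0.286 Mxy -0.35 0.24 F [-0.3 -1.6  5.2] op 0.0128 q6 93.6 [ 0.5681 -0.1313  0.0333]
```

```bash
for i in 1 2 ; do python3 -m crank '{"xyz":[[0,0,0],[0,0,0]],"spin":[0.02,0.04],"claw":[255,255]}' >/dev/null; python3 m.py; done
```

```text
yaw -108.87 Mz 0.260 Mxy -0.32 0.14 F [-0.6 -0.7  4.4] op 0.0125 q6 95.9 [ 0.5681 -0.1313  0.0333]
  yaw -111.15 Mz 0.339 Mxy -0.32 0.21 F [-0.7 -2.   5.4] op 0.0127 q6 98.1 [ 0.5681 -0.1313  0.0333]
```

```bash
for i in 1 2 3 4 ; do python3 -m crank '{"xyz":[[0,0,0]],"spin":[0.015],"claw":[255]}' >/dev/null; python3 m.py; done
```

```text
yaw -112.01 Mz 0.346 Mxy -0.34 0.16 F [-0.7 -1.9  4.9] op 0.0127 q6 99.0 [ 0.5681 -0.1313  0.0333]
  yaw -112.86 Mz 0.299 Mxy -0.30 0.16 F [-1.  -0.5  5.5] op 0.0125 q6 99.9 [ 0.5681 -0.1313  0.0333]
  yaw -113.72 Mz 0.225 Mxy -0.34 0.19 F [-0.4 -1.   5.1] op 0.0124 q6 100.7 [ 0.5681 -0.1313  0.0333]
  yaw -114.58 Mz 0.335 Mxy -0.34 0.21 F [-1.2 -1.7  5.1] op 0.0127 q6 101.6 [ 0.5681 -0.1313  0.0333]
```

```bash
for i in 1 2 3 4 ; do python3 -m crank '{"xyz":[[0,0,0]],"spin":[0.012],"claw":[255]}' >/dev/null; python3 m.py; done
```

```text
yaw -115.26 Mz 0.303 Mxy -0.39 0.17 F [-1.2 -0.5  4.1] op 0.0127 q6 102.3 [ 0.5681 -0.1313  0.0333]
  yaw -115.94 Mz 0.326 Mxy -0.32 0.23 F [-0.7 -1.9  4.9] op 0.0123 q6 102.9 [ 0.5681 -0.1313  0.0333]
  yaw -116.63 Mz 0.314 Mxy -0.32 0.17 F [-1.1 -1.4  5.5] op 0.0128 q6 103.6 [ 0.5681 -0.1313  0.0333]
  yaw -117.32 Mz 0.374 Mxy -0.32 0.14 F [-1.1 -1.8  4.7] op 0.0124 q6 104.3 [ 0.5681 -0.1313  0.0333]
```

```bash
for i in 1 2 3 4 ; do python3 -m crank '{"xyz":[[0,0,0]],"spin":[0.012],"claw":[255]}' >/dev/null; python3 m.py; done
python3 - <<'E'
from h import *
from scipy.optimize import least_squares
D=np.array([(-33.5,.241),(-50.69,.276),(-62.14,.265),(-67.76,.278),(-73.48,.250),(-79.21,.235),(-82.53,.229),(-85.97,.221),(-89.41,.198),(-92.84,.257),(-96.28,.205),(-99.72,.269),(-101.99,.212),(-104.28,.282),(-106.57,.286),(-108.87,.26),(-111.15,.339),(-112.01,.346),(-112.86,.299),(-113.72,.225),(-114.58,.335),(-115.26,.303),(-115.94,.326),(-116.63,.314),(-117.32,.374)])
r=least_squares(lambda p:p[0]+.011*np.maximum(0,-D[:,0]-p[1])-D[:,1],[.245,108]);print(r.x,np.std(r.fun),'F at -117.3 by contact',(117.3-r.x[1])*np.pi/180*90)
E
```

```text
yaw -118.00 Mz 0.301 Mxy -0.34 0.15 F [-0.7 -2.2  4.8] op 0.0128 q6 105.0 [ 0.5681 -0.1313  0.0333]
  yaw -118.69 Mz 0.361 Mxy -0.35 0.21 F [-0.9 -1.3  5. ] op 0.0125 q6 105.7 [ 0.5681 -0.1313  0.0333]
  yaw -119.37 Mz 0.357 Mxy -0.34 0.22 F [-0.3 -1.2  4.7] op 0.0129 q6 106.4 [ 0.5681 -0.1313  0.0333]
  yaw -120.07 Mz 0.383 Mxy -0.31 0.19 F [-1.5 -1.6  5.1] op 0.0126 q6 107.1 [ 0.5681 -0.1313  0.0333]
[  0.24693333 107.90975758] 0.033356133452984806 F at -117.3 by contact 14.750158303467323
```

```bash
for i in 1 2 3 ; do python3 -m crank '{"xyz":[[0,0,0]],"spin":[0.008],"claw":[255]}' >/dev/null; python3 m.py; done
python3 - <<'E'
from h import *
from scipy.optimize import least_squares
D=np.array([(-33.5,.241),(-50.69,.276),(-62.14,.265),(-67.76,.278),(-73.48,.250),(-79.21,.235),(-82.53,.229),(-85.97,.221),(-89.41,.198),(-92.84,.257),(-96.28,.205),(-99.72,.269),(-101.99,.212),(-104.28,.282),(-106.57,.286),(-108.87,.26),(-111.15,.339),(-112.01,.346),(-112.86,.299),(-113.72,.225),(-114.58,.335),(-115.26,.303),(-115.94,.326),(-116.63,.314),(-117.32,.374),(-118,.301),(-118.69,.361),(-119.37,.357),(-120.07,.383)])
r=least_squares(lambda p:p[0]+.011*np.maximum(0,-D[:,0]-p[1])-D[:,1],[.245,108]);print(r.x,np.std(r.fun),'F at -121.4 by contact',(121.4-r.x[1])*np.pi/180*90)
E
```

```text
yaw -120.52 Mz 0.435 Mxy -0.39 0.20 F [-1.7 -2.4  5.5] op 0.0127 q6 107.5 [ 0.5681 -0.1313  0.0333]
  yaw -120.98 Mz 0.441 Mxy -0.35 0.18 F [-0.5 -0.9  5.3] op 0.0126 q6 108.0 [ 0.5681 -0.1313  0.0333]
  yaw -121.43 Mz 0.384 Mxy -0.34 0.16 F [-0.4 -1.8  4.8] op 0.0126 q6 108.4 [ 0.5681 -0.1313  0.0333]
[  0.24693333 108.39764069] 0.032660591262143046 F at -121.4 by contact 20.424058236282214
```

Estimate about 20–22 N. Release (to 26 mm only, inside the well) and lift straight out.

```bash
python3 -m crank '{"xyz":[[0,0,0],[0,0,0],[0,0,0]],"spin":[0,0,0],"claw":[180,180,180]}'; python3 m.py
python3 - <<'E'
from h import *
p,d=viewer.read_camera('wrist');cv2.imwrite('pics/w12.png',p[:,:,::-1])
E
```

```text
t: 16.15
eef_pos: [0.5674, -0.1309, 0.0324]
ee_rot: [-90.0, 0.0, -121.5]
wrist_force: [-0.2, -0.3, -0.1]
opening: 0.0248
  yaw -121.49 Mz -0.007 Mxy 0.03 0.03 F [-0.2 -0.3 -0.1] op 0.0248 q6 108.5 [ 0.5674 -0.1309  0.0324]
```

View pics/w12.png

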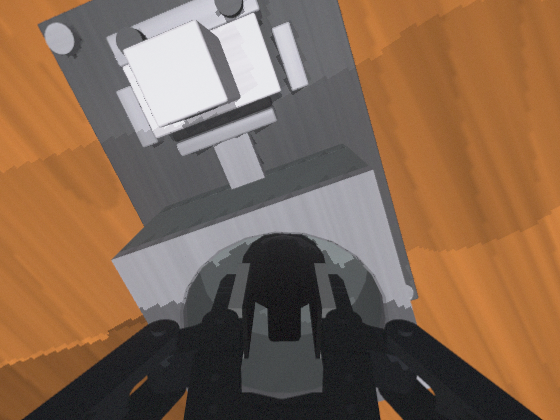

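Fingers are clear of the bar, which still lies along the finger direction, and the bracket is held between the jaw and the stop. Lift out.

```bash
python3 -m crank '{"xyz":[[0,-10,0],[0,-25,0],[0,-45,0],[0,-85,0],[0,-125,0],[0,-165,0],[0,-180,0],[0,-180,0],[0,-180,0]],"spin":[0,0,0,0,0,0,0,0,0],"claw":[180,180,180,180,180,180,180,180,180]}'; python3 m.py
python3 - <<'E'
from h import *
s=telemetry.get_state();p,d=viewer.read_camera('wrist');cv2.imwrite('pics/w13.png',p[:,:,::-1])
cv2.imwrite('pics/c13.png',cv2.resize(p[60:240,160:400,::-1],None,fx=3.3,fy=3.3,interpolation=cv2.INTER_CUBIC))
E
```

```text
t: 17.1
eef_pos: [0.5676, -0.1311, 0.2126]
ee_rot: [-90.0, 0.0, -121.5]
wrist_force: [-0.2, -0.4, -0.6]
opening: 0.0253
  yaw -121.51 Mz -0.034 Mxy 0.01 -0.03 F [-0.2 -0.4 -0.6] op 0.0253 q6 108.5 [ 0.5676 -0.1311  0.2126]
```

View pics/c13.png

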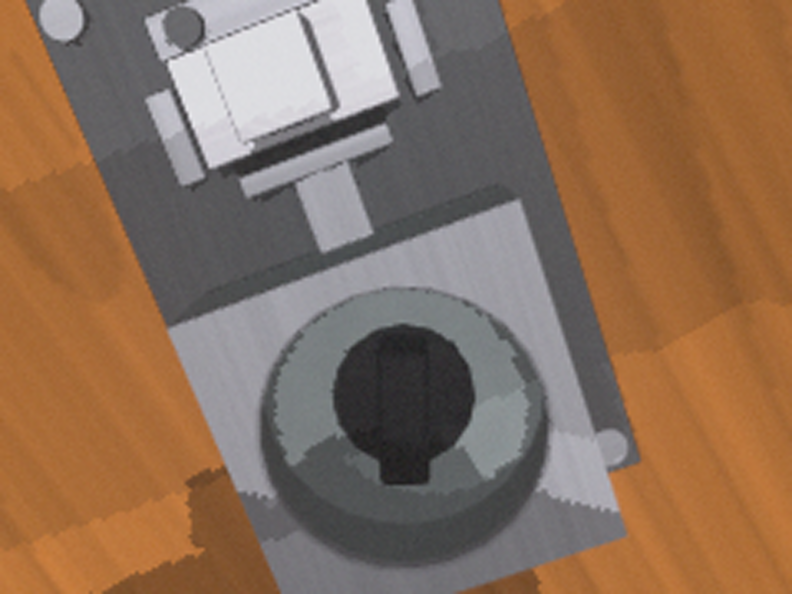

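The knob bar stayed where I left it (no spring-back, vertical at (404,410)). The bracket stands square between jaw and stop, inside the cheeks, and the arm touches nothing. Handing in.

```bash
python3 - <<'E'
from h import *
print(job.hand_in())
E
```

```text
the job is handed in; nothing more can be done
None
```

The bracket is clamped in the pocket at an estimated 20–25 N, and the job is handed in at about 17 s of the 72 s allowed. The hand-in gave no verdict.

- **What I did:** I set the bracket in the pocket and released it there. Then I turned the knob about 1.84 rad clockwise, stopped, let go and lifted out of the well.
- **Clamp force:** It is inferred, not measured directly. Fitting the point of contact gave about 20 N. The last three torque readings gave nearer 25 N, with noise worth about 5 N per reading. Both are inside the 10–32 N band.
- **Last checks:** After release the knob did not spring back. The bracket looked upright and square between jaw and stop, inside the cheeks. The wrist force and moment were near zero, so the robot touched nothing.
- **What disagreed:** The wrist camera calibration read about 2 mm off across the fingers, and the top camera was 6–8 mm off in y. I aligned by comparing things within the same wrist picture instead. I took no last picture of the other things on the bench; no unexpected contact force showed in the readings I took between moves.

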